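# Sweep the loose screw caps into the catch tray

### The arm

A 6-joint arm with a two-finger parallel gripper is mounted at the origin on a cart in front of the work surface, level with it; the furniture and walls round the work are solid. World frame = base frame: x ahead of the robot, y to its left, z up, the work surface at z = 0. Lengths are in m, angles in rad, forces in N, time in s.
With the tool pointing down it reaches from about 0.325 to 0.775 m from the base axis. Payload 5.5 kg.
Tool frame: the origin (TCP) lies on the centre line of the jaws, within the pads' length; the fingertips stand 14 mm ahead of it and the grasp point (between the pads) lies 5 mm behind it (tip_extent is the z of the fingertips in the tool frame, in m); z points along the fingers, y is the line along which they close (so a half turn about z gives the same grasp; the last joint's range is limited). The gripper opens to 88 mm and grips with 3 to 60 N. Pads are 20 mm wide; open, the fingers measure 115 mm over their backs; the gripper's body (75 mm by 178 mm) begins 61 mm behind the grasp point.
Start: joints at [1.289, 0.091, 1.231, -0, 1.82, -0.057], TCP at [0.134, 0.585, 0.237] pointing down, gripper open.
Joint ranges: [-2.87, 2.87], [-0.86, 2.18], [0.17, 2.46], [-1.51, 4.65], [0.06, 2.69], [-2.65, 2.65]. Speed limits (rad/s): [2.57, 2.57, 3.01, 3.14, 3.14, 3.14].

### API

Orientations are given as a unit quaternion [w, x, y, z].
In Python, from cell import * gives the robot as it stands. The module is installed in compiled form; this text tells all that it offers.
- The arm moves only by the shell command python3 -m jog 'ROWS' [OPENING] [FORCE]. ROWS is JSON, a list of rows, each a list of 4 numbers: the shift along the tool's x, y, z in cm, then the turn about the tool's z in degrees. In form: [[dx, dy, dz, spin], ...]. A call has 1 to 10 rows; each row shifts and turns the commanded pose from where the row before left it, along the tool's axes as they then stand; what a row does not reach is not made up. A row lasts 1/12 s, in which the tool goes at most 41.7 mm and 7.16 degrees, less where a joint would pass 70% of its speed; a pose out of reach is approached as far as the arm can. A call is refused whole if a number of a shift passes 4.17 or a number of a turn 7.16, either way. A call with a gripper value outside its range is refused whole. OPENING is the finger opening in cm, from 0 to 8.78, set as the call begins (- or left out, the last holds). The fingers move at their own pace and stop on an object; FORCE is the grip in N (left out, the last holds). Time passes only in rows, so rows that do not move let the fingers close. It gives the time, the measured TCP pose, the force, the opening and the grip force at its end, in the units of the state.
- observe(): the state, without advancing time (a new reading comes with each control period).
- capture(name): name is "scene" or "side" or "wrist"; returns a dict with "image" (480x640x3 uint8, red, green, blue), "fx", "fy", "cx", "cy" (pixels), "k1" (the pictures are not rectified: a ray, as slopes to the right and down, at radius r is drawn at 1 + k1 r^2 times it, then the intrinsics apply), "T" (4x4, takes a point from camera to world coordinates); the wrist camera has in their place "tool_from_camera" (4x4, takes a point from camera to tool coordinates, whose origin is the TCP and whose axes are the flange's). Camera axes: x right, y up, looking along -z (the intrinsics and any distortion apply to the point x, -y, -z); pixel columns grow to the right and rows downward; lengths in m; the calibration is good to about 2 mm. A picture is of the moment at which its call begins: read the wrist's pose just before it. There is no depth.
- close_job(): hands the job in; it is judged then, once.
The state is a dict: "time_s": time; "qpos": joint angles; "joint_velocities": joint speeds; "joint_torque": joint torques, N m; "ee_pos": TCP position; "orientation": TCP orientation; "force": force on the tool from outside, world axes, zero at the start; "wrist_torque": the same for the moment, N m; "width": finger opening in m; "grip_force": force on a finger pad.
Only numpy, scipy, OpenCV 4.12 (cv2) and the standard library are available. Lean on these libraries where they do the work, as an engineer would, in place of code of your own. Each camera call takes 0.05 s, during which the arm holds its last target. There are 200 camera calls.

### The job

Three loose screw caps (blue, red, yellow) lie scattered on the worktop. Sweep all three along the surface with the fingers into the dark open-fronted metal tray, until each lies completely inside, past the sloping front lip; do not lift the caps. Leave the two brass weights and the small clear jar standing where they are.

Things in the scene. Friction and masses are not known exactly. Their poses are not given: they have to be found in the camera images.
- tray: dark sheet-metal catch tray with no roof or front wall, fixed to the worktop. Origin: on the worktop under its middle; +y points out of its open mouth (towards the caps, roughly world -y: its yaw is about pi), x runs across. Inside 140 mm wide (x -70 to +70), inner back face at y = -60. Walls 3 mm thick, 31 mm high; sides end at y = +63. A screwed flange behind reaches y = -86.
- tray_lip (a point): middle of the tray's lip edge, on the worktop, 65 mm from the tray's origin along its +y; same axes as the tray. From this edge the lip slopes up over 25 mm to the flat floor, 3 mm above the worktop, which runs on 100 mm to the back wall. A cap pushed along the worktop slides up it.
- cap_blue: Blue plastic screw cap, 24 mm across and 15 mm high, 10 to 20 g, lying flat and loose on the worktop, free to slide in any direction. Origin: centre of its underside, z up; its yaw means nothing.
- cap_red: Red plastic screw cap, 24 mm across and 15 mm high, 10 to 20 g, lying flat and loose on the worktop, free to slide in any direction. Origin: centre of its underside, z up; its yaw means nothing.
- cap_yellow: Yellow plastic screw cap, 24 mm across and 15 mm high, 10 to 20 g, lying flat and loose on the worktop, free to slide in any direction. Origin: centre of its underside, z up; its yaw means nothing.
- weight_big: brass check weight with a knob, 22 mm across, 30 mm high, 100 g, loose, standing beside one side wall of the tray; leave alone. Origin: centre of its underside.
- weight_small: brass check weight with a knob, 18 mm across, 22 mm high, 50 g, loose, standing beside the other side wall of the tray; leave alone. Origin: centre of its underside.
- cream_jar: low clear jar, 59 mm across, 25 mm high, loose, standing to the right of the caps; leave alone. Origin: centre of its underside.

How it is judged:
At the end, for the whole second after the job is handed in: Each cap's centre is between the tray's side walls, in front of its back wall and at least 10 mm past the top of the lip (tray y below 30 mm), less than 30 mm high and at rest; the weights and the jar stand within 15 mm of where they were, upright (x of cap_blue in the frame of tray between -0.07 and 0.07 m and y of cap_blue in the frame of tray between -0.06 and 0.03 m and height (world z) of each of cap_blue, cap_red, cap_yellow below 0.03 m and linear speed of each of cap_blue, cap_red, cap_yellow below 0.02 m/s and x of cap_red in the frame of tray between -0.07 and 0.07 m and y of cap_red in the frame of tray between -0.06 and 0.03 m and x of cap_yellow in the frame of tray between -0.07 and 0.07 m and y of cap_yellow in the frame of tray between -0.06 and 0.03 m and distance of each of weight_big, weight_small, cream_jar from where it was at the start of the episode below 0.015 m and angle between each of weight_big, weight_small, cream_jar's own z axis and vertical below 0.3 rad); the robot touches nothing.
It fails at once if a cap was lifted off the surface (its underside over 25 mm high) (height (world z) of any of cap_blue, cap_red, cap_yellow above 0.025 m).
It fails at once if a weight or the jar was moved more than 15 mm or tipped (distance of any of weight_big, weight_small, cream_jar from where it was at the start of the episode above 0.015 m or angle between any of weight_big, weight_small, cream_jar's own z axis and vertical above 0.3 rad).
It also fails if it takes over 58 s, if anything falls off the work surface, if the arm or the gripper's body presses on something with over 40 N, if the wrist force passes 120 N, or if a joint passes its speed limit or range.

## Working session

There is one attempt and no reset: what is moved stays moved. The work goes in short steps, Python scripts to look and compute and a shell command to move; the robot and the scene stay as the last step left them, time stands still between calls to the robot, and variables do not carry over. Pictures are saved under pics/ and viewed, at most 10 in all, crops included, and the job is handed in when it is done.

```bash
mkdir -p pics
cat > h.py <<'E'
from cell import *
import numpy as np, cv2
def ray(c,u,v,z,T=None):
    T=c["T"] if T is None else T
    xd=np.array([(u-c["cx"])/c["fx"],(v-c["cy"])/c["fy"]]); x=xd.copy()
    for _ in range(20): x=xd/(1+c["k1"]*(x@x))
    d=T[:3,:3]@np.array([x[0],-x[1],-1]); o=T[:3,3]
    return o+d*(z-o[2])/d[2]
def blobs(im,lo,hi,minA=40):
    h=cv2.cvtColor(im,cv2.COLOR_RGB2HSV); m=cv2.inRange(h,lo,hi)
    n,_,s,c=cv2.connectedComponentsWithStats(m)
    return [(c[i].round(1).tolist(),s[i].tolist()) for i in range(1,n) if s[i][4]>=minA]
COL={'blue':((95,120,40),(130,255,255)),'red':((0,140,60),(8,255,255)),'yellow':((22,130,80),(35,255,255))}
E
python3 - <<'E'
from h import *
for n in("scene","side"):
    c=capture(n); im=c["image"]; cv2.imwrite(f"pics/{n}0.png",im[:,:,::-1])
    print(n,c["T"][:3,3].round(3))
    for k,(a,b) in COL.items():
        for q,s in blobs(im,a,b): print(k,q,s,ray(c,*q,.01).round(3))
s=observe();print(s["time_s"],s["ee_pos"],s["orientation"],s["width"])
E
```

```text
scene [-0.093  0.449  0.527]
blue [631.3, 92.8] [623, 84, 17, 19, 207] [ 0.782 -0.882  0.01 ]
blue [321.5, 227.8] [315, 221, 14, 14, 167] [0.574 0.125 0.01 ]
blue [41.5, 361.8] [35, 352, 13, 22, 185] [0.461 0.564 0.01 ]
red [440.7, 67.6] [433, 57, 16, 18, 187] [ 1.173 -0.56   0.01 ]
red [381.2, 261.0] [374, 254, 16, 15, 195] [0.451 0.08  0.01 ]
yellow [325.0, 252.2] [318, 245, 15, 15, 190] [0.509 0.15  0.01 ]
yellow [78.1, 378.9] [74, 376, 9, 7, 47] [0.413 0.527 0.01 ]
side [0.201 0.774 0.531]
blue [148.3, 60.3] [141, 47, 11, 24, 61] [ 2.171 -1.003  0.01 ]
blue [143.2, 80.8] [137, 75, 12, 12, 41] [ 1.872 -0.679  0.01 ]
blue [303.3, 244.1] [298, 239, 11, 11, 99] [0.578 0.126 0.01 ]
blue [224.6, 456.0] [196, 427, 54, 53, 1226] [0.44  0.569 0.01 ]
red [295.9, 98.5] [290, 81, 17, 29, 162] [ 1.103 -0.749  0.01 ]
red [366.8, 248.4] [362, 244, 11, 11, 98] [0.455 0.08  0.01 ]
yellow [325.8, 258.9] [320, 254, 12, 11, 112] [0.513 0.151 0.01 ]
0.1 [0.13367683 0.58466476 0.23563395] [-1.49809081e-04  1.12161536e-01  9.93689594e-01 -8.70532350e-04] 0.0877998147521774
```

View pics/scene0.png

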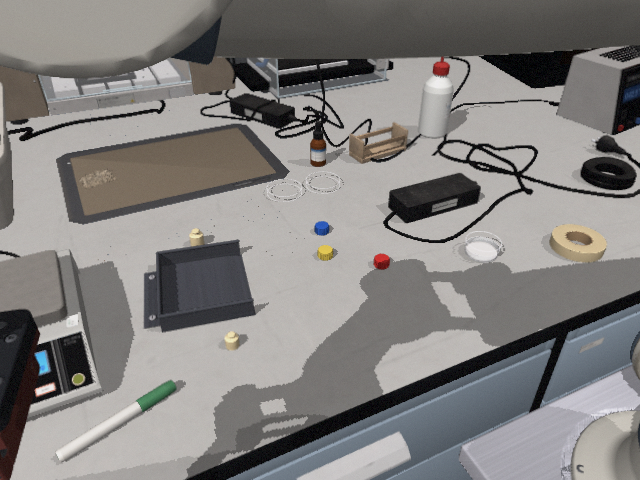

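View pics/side0.png

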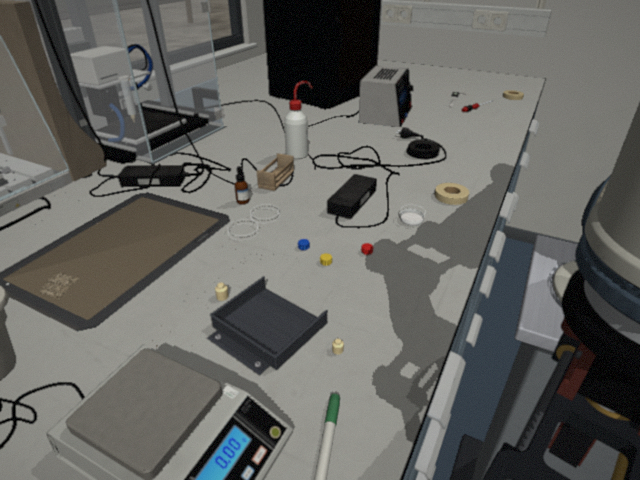

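The scene view shows the tray at (160-255, 240-328) with its mouth to the right, weights at (196,237) and (232,341), caps at (321,228), (325,252), (381,261) and the jar at (482,250). I'll enlarge the tray area.

Run:
```python
import cv2
a=cv2.imread("pics/scene0.png")[220:360,135:275]; b=cv2.imread("pics/side0.png")[260:385,200:360]
cv2.imwrite("pics/crop.png",cv2.hconcat([cv2.resize(a,(392,392),interpolation=2)[:350],cv2.resize(b,(408,319),interpolation=2)[:319].copy() if 0 else cv2.copyMakeBorder(cv2.resize(b,(408,319),interpolation=2),0,31,0,0,0)]))
```

```text
(no output)
```

View pics/crop.png

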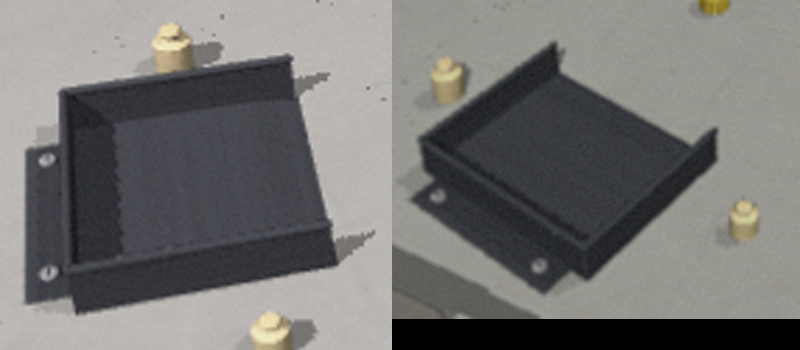

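The crop shows the tray's wall-top corners clearly in both views: left (62,92), (291,58), (328,222), (70,268) and right (555,43), (716,130), (422,140), (585,242). The two weights are close beside the walls.

Run:
```python
from h import *
A=capture("scene");B=capture("side")
L=lambda p,z:ray(A,135+p[0]/2.8,220+p[1]/2.8,z)[:2].round(4)
R=lambda p,z:ray(B,200+(p[0]-392)/2.55,260+p[1]/2.55,z)[:2].round(4)
for n,l,r in(("bf",(62,92),(422,140)),("ff",(291,58),(555,43)),("fn",(328,222),(716,130)),("bn",(70,268),(585,242))): print(n,L(l,.031),R(r,.031))
print("w",L((173,55),.015),R((447,85),.015),L((271,332),.012),R((743,222),.012))
print("jar",ray(A,482,250,.012).round(3),ray(B,412,216,.012).round(3))
w=capture("wrist");print(w["tool_from_camera"].round(3))
```

```text
bf [0.5941 0.3943] [0.596 0.396]
ff [0.5706 0.2723] [0.575  0.2751]
fn [0.4328 0.2994] [0.4346 0.3014]
bn [0.4555 0.419 ] [0.4596 0.4186]
w [0.6243 0.3275] [0.6281 0.3327] [0.3931 0.343 ] [0.3929 0.3475]
jar [ 0.404 -0.08   0.012] [ 0.412 -0.083  0.012]
[[-0.     0.966  0.258  0.07 ]
 [ 1.     0.     0.001  0.   ]
 [ 0.001  0.258 -0.966 -0.149]
 [ 0.     0.     0.     1.   ]]
```

```bash
cat >> h.py <<'E'
O=np.array([.515,.349]);ang=np.deg2rad(79.1)
P=np.array([np.cos(ang),np.sin(ang)])   # into tray (-y tray)
X=np.array([-P[1],P[0]])                # tray +x in world
def tw(x,y): return O+x*X-y*P
def wt(p): d=np.asarray(p)[:2]-O; return np.array([d@X,-d@P])
def go(xy,z,head=None):
    "shift in tool cm after the spin that brings tool x to world heading head(deg)"
    from scipy.spatial.transform import Rotation as Ro
    s=observe();q=s["orientation"];M=Ro.from_quat([q[1],q[2],q[3],q[0]]).as_matrix()
    h=np.degrees(np.arctan2(M[1,0],M[0,0])); spin=0 if head is None else (h-head+180)%360-180
    a=np.radians(h-spin); d=np.array([*xy,z])-s["ee_pos"]; n=np.linalg.norm(d)
    tx=np.array([np.cos(a),np.sin(a)]);ty=np.array([np.sin(a),-np.cos(a)])
    print("t",round(s["time_s"],1),"pos",s["ee_pos"].round(4),"tray",wt(s["ee_pos"]).round(4),"head",h.round(1),"spin",round(spin,1),"shift cm",np.round([d[:2]@tx*100,d[:2]@ty*100,-d[2]*100],2),"len",(n*100).round(1))
E
python3 -m jog '[[0,0,0,7],[0,0,0,7],[0,0,0,7],[0,0,0,7],[0,0,0,7],[0,0,0,7],[0,0,0,7],[0,0,0,7],[0,0,0,7],[0,0,0,7]]' 1.6
python3 -m jog '[[0,0,0,6],[0,0,0,6],[0,0,0,6],[0,0,0,0]]'
python3 - <<'E'
from h import *
for n,p in dict(b=(.576,.126),r=(.453,.08),y=(.511,.15)).items(): print(n,wt(p))
x,y=wt((.511,.15)); go(tw(x,y+.042),.15,79.1)
E
```

```text
time_s: 1.08
ee_pos: [0.1337, 0.5849, 0.2364]
orientation: [0.0, 0.664, 0.748, -0.0]
force: [0.3, 0.9, 0.2]
width: 0.0244
grip_force: 0.0
time_s: 1.42
ee_pos: [0.1338, 0.5849, 0.2365]
orientation: [0.0, 0.772, 0.635, -0.0]
force: [-0.3, -0.4, 0.1]
width: 0.0159
grip_force: 0.0
b [-0.10206777  0.20744197]
r [0.01001477 0.27587081]
y [-0.03370216  0.19616617]
t 1.4 pos [0.1338 0.5849 0.2365] tray [ 0.419  -0.1595] head 78.9 spin -0.2 shift cm [-39.77  45.27   8.65] len 60.9
```

```bash
python3 -m jog '[[-2,2.26,0.4,0],[-2,2.26,0.4,0],[-2,2.26,0.4,0],[-2,2.26,0.4,0],[-2,2.26,0.4,0],[-2,2.26,0.4,0],[-2,2.26,0.4,0],[-2,2.26,0.4,0],[-2,2.26,0.4,0],[-2,2.26,0.4,0]]' >/dev/null
python3 -m jog '[[-2,2.26,0.4,0],[-2,2.26,0.4,0],[-2,2.26,0.4,0],[-2,2.26,0.4,0],[-2,2.26,0.4,0],[-2,2.26,0.4,0],[-2,2.26,0.4,0],[-2,2.26,0.4,0],[-2,2.26,0.4,0],[-2,2.26,0.4,0],[0,0,0,0]]' || python3 -m jog '[[-2,2.26,0.4,0],[-2,2.26,0.4,0],[-2,2.26,0.4,0],[-2,2.26,0.4,0],[-2,2.26,0.4,0],[-2,2.26,0.4,0],[-2,2.26,0.4,0],[-2,2.26,0.4,0],[-2,2.26,0.4,0],[-2,2.26,0.4,0]]'
cat >> h.py <<'E'
def wrist(name):
    from scipy.spatial.transform import Rotation as Ro
    s=observe();c=capture("wrist");q=s["orientation"];M=np.eye(4);M[:3,:3]=Ro.from_quat([q[1],q[2],q[3],q[0]]).as_matrix();M[:3,3]=s["ee_pos"]
    T=M@c["tool_from_camera"];cv2.imwrite(f"pics/{name}.png",c["image"][:,:,::-1])
    for k,(a,b) in COL.items():
        for p,st in blobs(c["image"],a,b,150):
            w=ray(c,*p,.011,T); print(k,p,st[4],w[:2].round(4),"tray",wt(w).round(4))
    return c,T
E
python3 - <<'E'
from h import *
wrist("w1"); x,y=wt((.511,.15)); go(tw(x,y+.042),.15,79.1)
E
```

```text
time_s: 3.08
ee_pos: [0.5028, 0.1054, 0.1565]
orientation: [0.0, 0.77, 0.638, 0.0]
force: [1.1, 1.8, 0.6]
width: 0.0157
grip_force: 0.0
blue [416.8, 190.8] 849 [0.5804 0.1217] tray [-0.1072  0.2108]
red [271.0, 274.5] 684 [0.4563 0.0763] tray [0.006  0.2789]
yellow [327.6, 174.4] 810 [0.5157 0.1465] tray [-0.039   0.1987]
t 3.1 pos [0.5048 0.1014 0.1551] tray [-0.0368  0.245 ] head 79.1 spin 0.0 shift cm [ 0.69 -0.31  0.51] len 0.9schema error: expected 1 to 10 rows
```

View pics/w1.png

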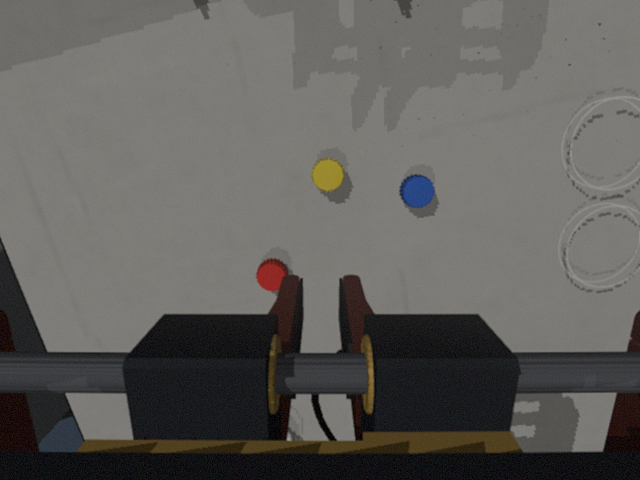

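Yellow at (328,175) is nearly ahead of the finger gap (col ~322), blue at (417,191), red at (271,275) left of the fingers. The arm was still settling, so I go down and measure again there.

```bash
python3 -m jog '[[0,0,2,0],[0,0,2,0],[0,0,2,0],[0,0,2,0],[0,0,2,0],[0,0,1,0],[0,0,0,0],[0,0,0,0],[0,0,0,0]]'
python3 - <<'E'
from h import *
wrist("w2"); go(tw(-.036,-.009),.021,79.1)
E
```

```text
time_s: 3.88
ee_pos: [0.5029, 0.107, 0.0482]
orientation: [0.001, 0.771, 0.637, 0.001]
force: [-0.6, 0.2, -0.1]
width: 0.0161
grip_force: 0.0
blue [469.0, 222.4] 2195 [0.5802 0.1221] tray [-0.107   0.2105]
yellow [331.4, 198.1] 2023 [0.5156 0.1468] tray [-0.0389  0.1985]
t 3.9 pos [0.5031 0.107  0.0484] tray [-0.034   0.2399] head 79.2 spin 0.1 shift cm [24.89  0.2   2.74] len 25.0
```

```bash
python3 -m jog '[[0,0.5,0.7,0],[0,0,1,0],[0,0,1,0],[0,0,0,0],[0.8,0,0,0],[0.8,0,0,0],[0.8,0,0,0],[0.8,0,0,0],[0.8,0,0,0],[0.8,0,0,0]]'
python3 -m jog '[[1.2,-0.03,0,0],[1.2,-0.03,0,0],[1.2,-0.03,0,0],[1.2,-0.03,0,0],[1.2,-0.03,0,0],[1.2,-0.03,0,0],[1.2,-0.03,0,0],[1.2,-0.03,0,0],[0.6,0,0,0],[0,0,0,0]]'
python3 - <<'E'
from h import *
wrist("w3"); go(tw(-.034,-.013),.021,79.1)
E
```

```text
time_s: 4.77
ee_pos: [0.5164, 0.1541, 0.02]
orientation: [0.0, 0.771, 0.637, 0.0]
force: [0.1, -0.2, -0.3]
width: 0.016
grip_force: 0.1
time_s: 5.6
ee_pos: [0.533, 0.2551, 0.0195]
orientation: [-0.0, 0.771, 0.637, 0.0]
force: [0.6, -0.0, 0.4]
width: 0.0159
grip_force: 0.0
yellow [320.6, 258.1] 2865 [0.5365 0.2748] tray [-0.0352  0.0688]
t 5.7 pos [0.5329 0.2542 0.0194] tray [-0.0355  0.0897] head 79.2 spin 0.1 shift cm [10.27 -0.15 -0.16] len 10.3
```

View pics/w3.png

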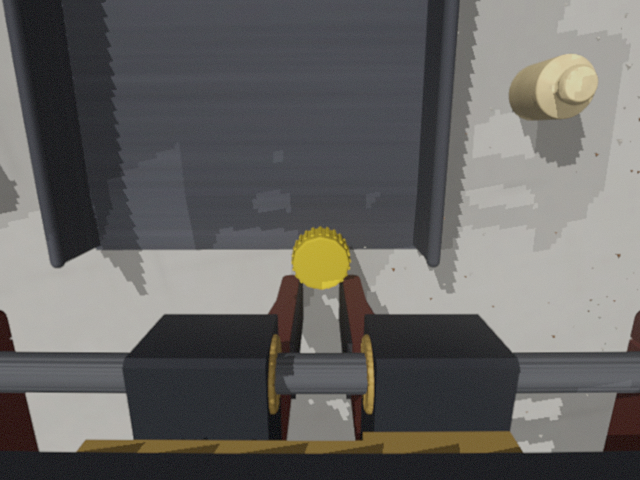

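The yellow cap sits nested at the fingers (321,258) right at the lip edge (row 248). The wall-top ends are at cols 58 and 434, so the tray is about 7 mm to the right of my first estimate in world x. The clearance to both walls is good.

```bash
cat >> h.py <<'E'
O=O-.0075*X
E
python3 -m jog '[[0.6,0,-0.1,0],[1.2,0,-0.1,0],[1.2,0,0,0],[1.2,0,0,0],[1.2,0,0,0],[1.2,0,0,0],[1.2,0,0,0],[1.2,0,0,0],[0.8,0,0,0],[0.4,0,0,0]]'
python3 -m jog '[[0,0,0,0],[0,0,0,0],[-0.6,0,0,0],[-1.5,0,0,0],[-1.5,0,0,0],[-1,0,-2,0],[0,0,-3,0],[0,0,-3,0],[0,0,-2,0],[0,0,0,0]]'
python3 - <<'E'
from h import *
wrist("w4")
b=wt((.580,.122)); t=np.array([.0,.0]); d=t-b; d/=np.linalg.norm(d); h=np.degrees(np.arctan2(*(d@np.array([X,-P]))[::-1])); print("blue",b,"head",h)
s=b-d*.045; go(tw(*s),.11,h)
E
```

```text
time_s: 6.48
ee_pos: [0.5522, 0.3552, 0.0214]
orientation: [-0.0, 0.771, 0.637, -0.0]
force: [0.4, -0.5, 0.1]
width: 0.0158
grip_force: 0.3
time_s: 7.32
ee_pos: [0.5457, 0.3085, 0.1284]
orientation: [0.001, 0.771, 0.636, 0.005]
force: [0.6, -0.3, 0.8]
width: 0.0164
grip_force: 0.0
yellow [315.4, 144.5] 1141 [0.5555 0.3737] tray [-0.0276 -0.032 ]
blue [-0.09925198  0.21061342] head 104.3322480472738
t 7.4 pos [0.5449 0.3083 0.1253] tray [-0.0296  0.0343] head 79.1 spin -25.3 shift cm [-23.42  -1.22   1.53] len 23.5
```

```bash
python3 -m jog '[[0,0,0,-6.3],[0,0,0,-6.3],[0,0,0,-6.3],[0,0,0,-6.3],[-3.3,-0.2,0,0],[-3.3,-0.2,0,0],[-3.3,-0.2,0,0],[-3.3,-0.2,0,0],[-3.3,-0.2,0,0],[-3.3,-0.2,0,0]]'
python3 -m jog '[[-3.6,0,0,0],[0,0,2,0],[0,0,2,0],[0,0,2,0],[0,0,0.5,0],[0,0,0,0],[0,0,0,0],[0,0,0,0]]'
python3 - <<'E'
from h import *
wrist("w5"); go(observe()["ee_pos"][:2],.021,104.3)
E
```

```text
time_s: 8.2
ee_pos: [0.5799, 0.1117, 0.1193]
orientation: [-0.001, 0.614, 0.79, -0.001]
force: [-0.2, -0.3, 0.5]
width: 0.0162
grip_force: 0.0
time_s: 8.87
ee_pos: [0.5903, 0.079, 0.0578]
orientation: [0.001, 0.613, 0.79, 0.001]
force: [-0.6, -0.2, 0.3]
width: 0.0158
grip_force: 0.0
blue [323.3, 190.7] 1808 [0.5805 0.1218] tray [-0.0998  0.2108]
red [68.6, 216.8] 1896 [0.4557 0.0762] tray [0.0141 0.2791]
t 8.9 pos [0.5905 0.0791 0.0582] tray [-0.1177  0.2507] head 104.3 spin 0.0 shift cm [0.   0.   3.72] len 3.7
```

View pics/w5.png

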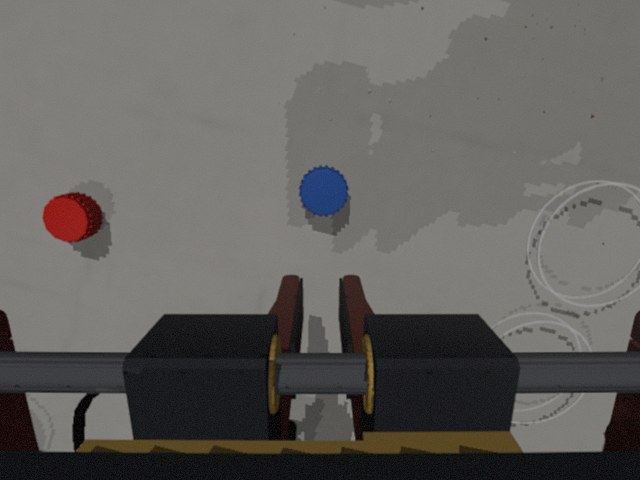

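```bash
python3 -m jog '[[0,0,1.3,0],[0,0,1.2,0],[0,0,1.2,0],[0,0,0,0],[0.8,0,0,0],[0.8,0,0,0],[0.8,0,0,0],[0.8,0,0,0],[0.8,0,0,0],[1,0,0,0]]'
python3 -m jog '[[1.2,0,0,0],[1.2,0,0,0],[1.2,0,0,0],[1.2,0,0,0],[1.2,0,0,0],[1.2,0,0,0],[1.2,0,0,0],[0.8,0,0,0],[0.4,0,0,0],[0,0,0,0]]'
python3 - <<'E'
from h import *
wrist("w6"); go(tw(-.007,.018),.021,104.3)
E
```

```text
time_s: 9.75
ee_pos: [0.5775, 0.1283, 0.0202]
orientation: [0.0, 0.613, 0.79, 0.0]
force: [-0.6, -0.8, 0.4]
width: 0.0161
grip_force: 0.2
time_s: 10.58
ee_pos: [0.5534, 0.2213, 0.0195]
orientation: [-0.0, 0.613, 0.79, -0.0]
force: [-0.5, -0.2, -0.5]
width: 0.0161
grip_force: 0.0
blue [320.7, 259.2] 2719 [0.5482 0.2403] tray [-0.0456  0.1004]
t 10.6 pos [0.5535 0.2207 0.0195] tray [-0.0546  0.1187] head 104.4 spin 0.1 shift cm [11.14 -0.02 -0.15] len 11.1
```

View pics/w6.png

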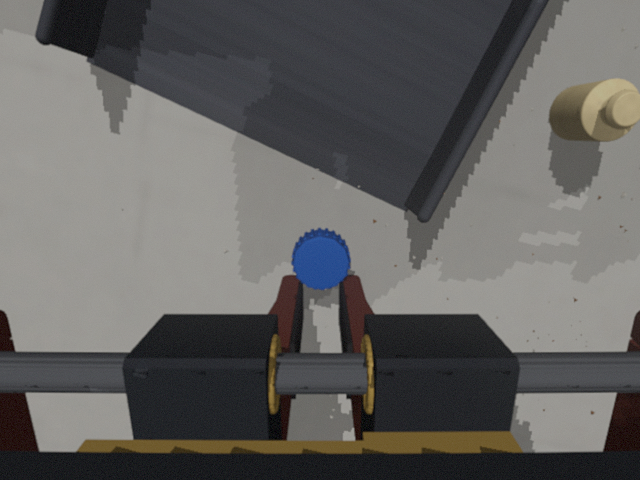

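Blue is nested at (321,259). Straight ahead it passes left of the wall end at (424,216), with about 50 px to spare beyond the right finger.

```bash
python3 -m jog '[[0.7,0,-0.1,0],[1.2,0,-0.1,0],[1.2,0,0,0],[1.2,0,0,0],[1.2,0,0,0],[1.2,0,0,0],[1.2,0,0,0],[1.2,0,0,0],[1.1,0,0,0],[0.6,0,0,0]]'
python3 -m jog '[[0.3,0,0,0],[0,0,0,0],[0,0,0,0],[-0.6,0,0,0],[-1.5,0,0,0],[-1.5,0,-1,0],[0,0,-3,0],[0,0,-3,0],[0,0,-3,0],[0,0,0,0]]'
python3 - <<'E'
from h import *
wrist("w7")
b=wt((.4557,.0762)); t=np.array([.038,.0]); d=t-b; d/=np.linalg.norm(d); h=np.degrees(np.arctan2(*(d@np.array([X,-P]))[::-1])); print("red",b,"head",h,np.linalg.norm(t-b))
s=b-d*.045; go(tw(*s),.11,h)
E
```

```text
time_s: 11.47
ee_pos: [0.5264, 0.3268, 0.0216]
orientation: [-0.0, 0.613, 0.79, 0.0]
force: [0.7, -1.5, 0.5]
width: 0.0159
grip_force: 0.3
time_s: 12.3
ee_pos: [0.5385, 0.2922, 0.1308]
orientation: [0.003, 0.614, 0.789, 0.005]
force: [0.3, 0.4, 0.9]
width: 0.0158
grip_force: 0.0
blue [313.6, 156.8] 1105 [0.5209 0.3469] tray [0.0013 0.0009]
yellow [374.2, 129.5] 1179 [0.556  0.3743] tray [-0.028  -0.0326]
red [0.01414491 0.2790917 ] head 83.98542553530685 0.280109336146208
t 12.3 pos [0.5378 0.292  0.1276] tray [-0.0257  0.0516] head 104.2 spin 20.2 shift cm [-26.82  -5.9    1.76] len 27.5
```

```bash
python3 -m jog '[[0,0,0,6.7],[0,0,0,6.7],[0,0,0,6.8],[-3.4,-0.7,0,0],[-3.4,-0.7,0,0],[-3.4,-0.7,0,0],[-3.4,-0.7,0,0],[-3.4,-0.7,0,0],[-3.4,-0.8,0,0],[-3.4,-0.8,0,0]]'
python3 -m jog '[[-3,-0.8,0,0],[0,0,2,0],[0,0,2,0],[0,0,2,0],[0,0,1,0],[0,0,0,0],[0,0,0,0],[0,0,0,0]]'
python3 - <<'E'
from h import *
wrist("w8"); go(observe()["ee_pos"][:2],.021,84)
E
```

```text
time_s: 13.18
ee_pos: [0.4586, 0.059, 0.1206]
orientation: [-0.0, 0.743, 0.67, -0.001]
force: [-0.1, -1.0, 0.7]
width: 0.0164
grip_force: 0.0
time_s: 13.85
ee_pos: [0.4495, 0.0323, 0.0527]
orientation: [0.0, 0.742, 0.67, 0.0]
force: [0.1, 0.4, 0.1]
width: 0.016
grip_force: 0.0
red [326.5, 191.4] 1867 [0.4567 0.0759] tray [0.0131 0.2792]
t 13.9 pos [0.4498 0.0324 0.053 ] tray [0.0117 0.3232] head 84.1 spin 0.1 shift cm [0.  0.  3.2] len 3.2
```

```bash
python3 -m jog '[[0,0.25,1.2,0],[0,0,1,0],[0,0,1,0],[0,0,0,0],[0.8,0,0,0],[0.8,0,0,0],[0.8,0,0,0],[0.8,0,0,0],[1,0,0,0],[1.2,0,0,0]]'
python3 -m jog '[[1.4,0,0,0],[1.4,0,0,0],[1.4,0,0,0],[1.4,0,0,0],[1.4,0,0,0],[1.4,0,0,0],[1.4,0,0,0],[1.4,0,0,0],[0.8,0,0,0],[0,0,0,0]]'
python3 - <<'E'
from h import *
wrist("w9"); go(tw(.036,.022),.021,84)
E
```

```text
time_s: 14.73
ee_pos: [0.4573, 0.087, 0.02]
orientation: [0.0, 0.742, 0.67, 0.0]
force: [0.3, -0.2, 1.2]
width: 0.0159
grip_force: 0.1
time_s: 15.57
ee_pos: [0.4692, 0.2072, 0.0198]
orientation: [-0.0, 0.742, 0.671, 0.0]
force: [0.4, -1.1, -0.2]
width: 0.0161
grip_force: 0.0
red [320.7, 257.6] 2665 [0.471  0.2274] tray [0.0277 0.1278]
t 15.6 pos [0.4692 0.2062 0.0197] tray [0.0255 0.1488] head 84.2 spin 0.2 shift cm [12.73  0.03 -0.13] len 12.7
```

View pics/w9.png

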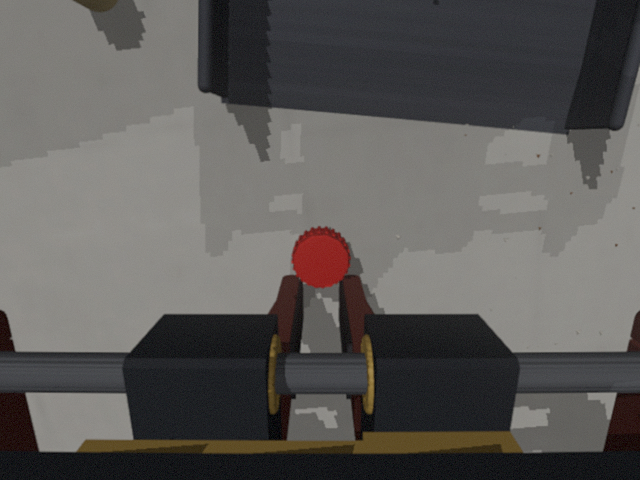

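Red is nested at (321,258). The left wall end is at (205,88), well clear of the left finger's path.

```bash
python3 -m jog '[[0.7,0,-0.1,0],[1.4,0,-0.1,0],[1.4,0,0,0],[1.4,0,0,0],[1.4,0,0,0],[1.4,0,0,0],[1.4,0,0,0],[1.4,0,0,0],[1.2,0,0,0],[0.7,0,0,0]]'
python3 -m jog '[[0.3,0,0,0],[0,0,0,0],[0,0,0,0],[-0.6,0,0,0],[-1.5,0,0,0],[-1.5,0,-1,0],[0,0,-3,0],[0,0,-3,0],[0,0,-3,0],[0,0,0,0]]'
python3 -m jog '[[0,0,0,0],[0,0,0,0],[0,0,0,0]]'
python3 - <<'E'
from h import *
wrist("w10"); print(observe()["joint_velocities"].round(3) if hasattr(observe()["joint_velocities"],"round") else "")
E
```

```text
time_s: 16.45
ee_pos: [0.482, 0.3305, 0.0216]
orientation: [-0.0, 0.742, 0.67, 0.0]
force: [0.1, -1.1, 0.9]
width: 0.0161
grip_force: 0.6
time_s: 17.28
ee_pos: [0.4812, 0.2961, 0.1294]
orientation: [0.001, 0.743, 0.669, 0.005]
force: [0.2, -0.2, 1.2]
width: 0.0158
grip_force: 0.0
time_s: 17.53
ee_pos: [0.4779, 0.295, 0.1198]
orientation: [-0.0, 0.743, 0.67, -0.001]
force: [-0.5, 0.5, -0.6]
width: 0.0158
grip_force: 0.0
blue [379.3, 158.7] 1243 [0.5213 0.347 ] tray [0.0009 0.0008]
red [321.6, 158.3] 1113 [0.4838 0.3511] tray [0.0385 0.0038]
yellow [431.9, 109.5] 1405 [0.5565 0.3742] tray [-0.0285 -0.0326]
[ 0.003  0.005 -0.007  0.     0.001  0.001]
```

View pics/w10.png

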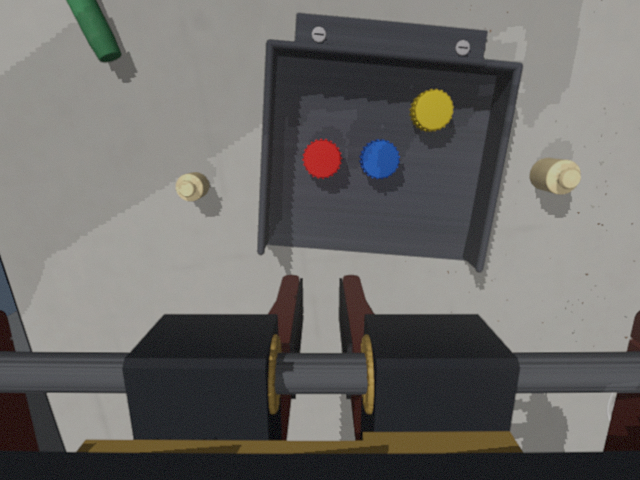

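All three caps lie on the flat floor, with red at (322,158), blue at (379,159) and yellow at (432,110). Both weights are standing, and the fingers are clear.

```bash
python3 -c "from cell import *; print(close_job())"
```

```text
the job is handed in; nothing more can be done
None
```

I swept all three caps into the tray, well past the lip (about 26 mm or more inside the limit), and handed the job in at about 17.6 s; the weights and jar were never approached, but the hand-in gave no verdict.

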